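# Date-code a small batch of tasting bottles

## Robot

A 7-joint arm with a two-finger parallel gripper is mounted at the origin on the work surface. World frame = base frame: x ahead of the robot, y to its left, z up, the work surface at z = 0. Lengths are in m, angles in degrees, forces in N, time in s.
With the tool pointing down it reaches from about 0.425 to 0.875 m from the base axis. Payload 4.7 kg.
Tool frame: the origin (TCP) lies at the very end of the fingers, on their centre line; the grasp point (between the pads) lies 19 mm behind it (env.grasp_offset is the distance from the TCP to the grasp point, in m); z points along the fingers, y is the line along which they close (so a half turn about z gives the same grasp; the last joint's range is limited). The gripper opens to 87 mm and grips with 3 to 60 N. Pads are 19 mm wide; open, the fingers measure 117 mm over their backs; the gripper's body (75 mm by 190 mm) begins 51 mm behind the grasp point.
Start: joints at [0.808, 18.392, -4.016, 83.108, 1.295, 78.541, -3.26], TCP at [0.65, -0, 0.223] pointing down, gripper open.
Joint ranges: [-163.93, 163.93], [-17.29, 119.83], [-79.2, 71.16], [3.27, 140.29], [-89.18, 269.18], [5.43, 117.66], [-154.24, 154.24]. Speed limits (degrees/s): [147.25, 147.25, 180, 180, 180, 180, 180].

## Interface

Orientations are given as [roll, pitch, yaw] about the fixed x, y, z axes, in that order (R = Rz(yaw) Ry(pitch) Rx(roll)).
In Python, from cell import env gives the robot as it stands. The module is installed in compiled form; this text tells all that it offers.
- The arm moves only by the tool drive_tool, never from a script. Its argument "moves" is one flat list of numbers, 5 for each row, row after row: the shift along the tool's x, y, z in units of 40 mm (1.0 is 40 mm), then the turn about the tool's z in units of 10 degrees (1.0 is 10 degrees), then the finger opening in mm, from 0 to 87. A call has 1 to 5 rows; each row is the pose to reach, as a shift and turn from the pose commanded when the call began, along the tool's axes at that moment; what a row does not reach only later rows make up. A row lasts 1/8 s, in which the tool goes at most 62.5 mm and 10.7 degrees, less where a joint would pass 70% of its speed; a pose out of reach is approached as far as the arm can. A call with a gripper value outside its range is refused whole. The fingers move at their own pace and stop on an object; "squeeze" is the grip in N (left out, the last holds). Time passes only in rows, so rows that repeat a pose let the fingers close. It gives the time, the measured TCP pose, the force, the opening and the grip force at its end, in the units of the state.
- env.get_obs(): the state, without advancing time (a new reading comes with each control period).
- env.read_camera(name): name is "scene" or "side" or "wrist"; returns (picture, depth): 384x512x3 uint8, red, green, blue; 384x512 float32, m along the optical axis (not along the pixel's ray), 0 where there is no reading.
- env.camera_model(name): a dict with "K" (3x3 intrinsics, pixels), "rvec" (rotation vector, rad) and "tvec" (3), from world to camera coordinates, as OpenCV has them; the wrist camera has in their place "tool_from_camera" (4x4, takes a point from camera to tool coordinates, whose origin is the TCP and whose axes are the flange's). Camera axes: x right, y down, z forward; pixel columns grow to the right and rows downward; lengths in m; the calibration is good to about 2 mm. A picture is of the moment at which its call begins: read the wrist's pose just before it. camera_model takes no time and is no camera call.
- env.sign_off(): hands the job in; it is judged then, once.
The state is a dict: "time_s": time; "qpos": joint angles; "joint_velocities": joint speeds; "effort": joint torques, N m; "tool_pos": TCP position; "tool_rot": TCP orientation; "force": force on the tool from outside, world axes, zero at the start; "wrist_torque": the same for the moment, N m; "grip_width": finger opening in m; "grasp_force": force on a finger pad.
Only numpy, scipy, OpenCV 4.12 (cv2) and the standard library are available. Lean on these libraries where they do the work, as an engineer would, in place of code of your own. Each camera call takes 0.05 s, during which the arm holds its last target. There are 200 camera calls.

## Task

Put a two-line date code on the batch: stand every small tasting bottle upright in a bay of the labeller's coding bed, one to a bay, then, once for each line and so twice over, swing the ribbon-advance lever all the way to its stop and let it spring back, and after it twist the start knob fully clockwise to its stop, hold it there for about a second and let it spring back. All the bottles must be standing in their bays whenever the knob is at its stop; if one has strayed, put it back and twist again. Then stand every bottle upright in a compartment of the wooden crate, one to a compartment, and leave the other things on the counter where they are.

Things in the scene. Friction and masses are not known exactly. Their poses are not given: they have to be found in the camera images.
- bottle0: small amber glass tasting bottle, standing on the counter: round body 52 mm across, 56 mm high, sloping shoulder, dark steel screw cap 30 mm across from 80 to 110 mm above the underside (grip it there); 110 mm tall, about 120 g. Origin: centre of the underside, z up. Two to four bottles are there, the others absent (None); all alike
- bottle1: small amber glass tasting bottle, standing on the counter: round body 52 mm across, 56 mm high, sloping shoulder, dark steel screw cap 30 mm across from 80 to 110 mm above the underside (grip it there); 110 mm tall, about 120 g. Origin: centre of the underside, z up. Two to four bottles are there, the others absent (None); all alike
- bottle2: small amber glass tasting bottle, standing on the counter: round body 52 mm across, 56 mm high, sloping shoulder, dark steel screw cap 30 mm across from 80 to 110 mm above the underside (grip it there); 110 mm tall, about 120 g. Origin: centre of the underside, z up. Two to four bottles are there, the others absent (None); all alike
- bottle3: small amber glass tasting bottle, standing on the counter: round body 52 mm across, 56 mm high, sloping shoulder, dark steel screw cap 30 mm across from 80 to 110 mm above the underside (grip it there); 110 mm tall, about 120 g. Origin: centre of the underside, z up. Two to four bottles are there, the others absent (None); all alike
- bay0 (a point): bay 0 of 4 in a row on the labeller's coding bed, a fixed aluminium plate; black rubber disc in each. Point: centre of the bay's floor, 12 mm above the counter, z up. Bays 80 mm apart along the point's y, each 70 (x) by 74 mm (y) inside, steel walls 6 mm thick, rising 32 mm above its floor. The labeller frame with black rollers, up to 81 mm high (a small blue box at one end up to 115 mm), begins 60 mm beyond, along +x
- bay1 (a point): bay 1 of 4 in a row on the labeller's coding bed, a fixed aluminium plate; black rubber disc in each. Point: centre of the bay's floor, 12 mm above the counter, z up. Bays 80 mm apart along the point's y, each 70 (x) by 74 mm (y) inside, steel walls 6 mm thick, rising 32 mm above its floor. The labeller frame with black rollers, up to 81 mm high (a small blue box at one end up to 115 mm), begins 60 mm beyond, along +x
- bay2 (a point): bay 2 of 4 in a row on the labeller's coding bed, a fixed aluminium plate; black rubber disc in each. Point: centre of the bay's floor, 12 mm above the counter, z up. Bays 80 mm apart along the point's y, each 70 (x) by 74 mm (y) inside, steel walls 6 mm thick, rising 32 mm above its floor. The labeller frame with black rollers, up to 81 mm high (a small blue box at one end up to 115 mm), begins 60 mm beyond, along +x
- bay3 (a point): bay 3 of 4 in a row on the labeller's coding bed, a fixed aluminium plate; black rubber disc in each. Point: centre of the bay's floor, 12 mm above the counter, z up. Bays 80 mm apart along the point's y, each 70 (x) by 74 mm (y) inside, steel walls 6 mm thick, rising 32 mm above its floor. The labeller frame with black rollers, up to 81 mm high (a small blue box at one end up to 115 mm), begins 60 mm beyond, along +x
- cell0 (a point): compartment 0 of the fixed low wooden crate (168 x 168 mm, 36 mm high, 2 x 2 open compartments 78 mm square, 82 mm apart along the point's x and y, walls 4 mm). Point: centre of the compartment's floor, 4 mm above the counter, z up
- cell1 (a point): compartment 1 of the fixed low wooden crate (168 x 168 mm, 36 mm high, 2 x 2 open compartments 78 mm square, 82 mm apart along the point's x and y, walls 4 mm). Point: centre of the compartment's floor, 4 mm above the counter, z up
- cell2 (a point): compartment 2 of the fixed low wooden crate (168 x 168 mm, 36 mm high, 2 x 2 open compartments 78 mm square, 82 mm apart along the point's x and y, walls 4 mm). Point: centre of the compartment's floor, 4 mm above the counter, z up
- cell3 (a point): compartment 3 of the fixed low wooden crate (168 x 168 mm, 36 mm high, 2 x 2 open compartments 78 mm square, 82 mm apart along the point's x and y, walls 4 mm). Point: centre of the compartment's floor, 4 mm above the counter, z up
- lever (a joint): angle of the sprung ribbon-advance lever on top of the fixed grey ribbon head (110 x 100 mm, 50 mm high): 0 at rest, grows counter-clockwise seen from above to its stop at 1.0 rad. A spring takes it back to 0 by itself; at the post it takes about 1.7 N at the start and 6 N at the stop
- lever_post (a point): grip point on the upright round post (15 mm thick) at the end of the lever arm, 98 mm above the counter; the post's top is at 111 mm, the flat arm's top at 66 mm. Site's x points outward along the arm: the upright pivot axis lies 60 mm away along -x. Turns with the lever, z up. Two flat spools up to 68 mm high stand beyond the pivot
- knob (a joint): angle of the spring-return start knob on top of the fixed grey control pod (100 x 100 mm, 55 mm high): 0 at rest, grows clockwise seen from above to its stop at 1.2 rad. A spring turns it back to 0 by itself; it takes 0.04 N m at the start and 0.19 N m at the stop
- knob_grip (a point): grip point on the knob's upright turning axis, 87 mm above the counter: a black bar grip on a 48 mm disc whose top is at 63 mm; the bar is 44 mm long along the point's x, 14 mm thick along y, its top at 99 mm. Turns with the knob, z up
- cap_jar: small clear jar with a steel lid, 44 mm across and 60 mm high, a bystander; origin: centre of the underside
- label_roll: roll of paper labels lying flat, 76 mm across, 50 mm high, a bystander; origin: centre of the underside
- screwdriver: screwdriver with a black handle, 170 mm long, lying along its own x, 26 mm thick, a bystander; origin: under its middle
- wrench: steel wrench, 150 mm long, lying along its own x, 8 mm thick, a bystander; origin: under its middle
- tape: roll of clear tape lying flat, 90 mm across, 25 mm high, a bystander; origin: centre of the underside
- big_bottle: full-size amber beer bottle, 70 mm across, 230 mm tall, standing, a bystander; origin: centre of the underside
Mind the look-alikes: they are no part of the job. What is shaped like the bottle2 but blue, pink or purple is not meant.

How it is judged:
By the outcome, as a careful person would: the job done as asked, in the order asked, and still so for the second after the job is handed in, with the robot touching nothing.
Of bottle0, bottle1, bottle2, bottle3 only 2 to 4 are there at a start; the rules pass over those that are not, and their reading is None.
At some moment in a run one of bottle0, bottle1, bottle2, bottle3 may be knocked a few centimetres aside while the robot is not near it.
It also fails if it takes over 210 s, if anything falls off the work surface, if the arm or the gripper's body presses on something with over 40 N, if the wrist force passes 120 N, or if a joint passes its speed limit or range.

## Working session

There is one attempt and no reset: what is moved stays moved. The work goes in short steps, Python scripts to look and compute and a tool call to move; the robot and the scene stay as the last step left them, time stands still between calls to the robot, and variables do not carry over. Pictures are saved under pics/ and viewed, at most 14 in all, crops included, and the job is handed in when it is done.

Besides the shell and the picture viewer there is one more tool, called after "Request:" as a command line: name --argument value ..., lists and objects as JSON in quotes. drive_tool: Moves the arm, as the interface text tells. Its arguments: {"type":"object","properties":{"moves":{"type":"array","items":{"type":"number"}},"squeeze":{"type":"number"}},"required":["moves"]}

```bash
mkdir -p pics; cat > h.py <<'E'
import numpy as np, cv2
from cell import env
from scipy.spatial.transform import Rotation as R
def snap(n,tag):
    o=env.get_obs(); im,d=env.read_camera(n); np.savez(f'pics/{tag}.npz',im=im,d=d,tp=o['tool_pos'],tr=o['tool_rot'])
    cv2.imwrite(f'pics/{tag}.png',im[:,:,::-1]); return im,d,o
def pose(n,o=None):
    m=env.camera_model(n); K=np.array(m['K'])
    if n=='wrist':
        T=np.eye(4);T[:3,:3]=R.from_euler('xyz',o['tool_rot'],degrees=True).as_matrix();T[:3,3]=o['tool_pos']
        return K,T@np.array(m['tool_from_camera'])
    T=np.eye(4);T[:3,:3]=cv2.Rodrigues(np.array(m['rvec'],float))[0];T[:3,3]=np.ravel(m['tvec'])
    return K,np.linalg.inv(T)
def ray(n,u,v,z,o=None):
    K,T=pose(n,o); r=T[:3,:3]@np.linalg.solve(K,[u,v,1.]); c=T[:3,3]; return c+r*(z-c[2])/r[2]
def cloud(n,d,o=None):
    K,T=pose(n,o); v,u=np.mgrid[:384,:512]; p=np.stack([(u-K[0,2])/K[0,0]*d,(v-K[1,2])/K[1,1]*d,d],-1)
    P=p@T[:3,:3].T+T[:3,3]; P[d==0]=np.nan; return P
E
python3 - <<'E'
from h import *
print(env.get_obs())
for n in('scene','side','wrist'):
    im,d,o=snap(n,n+'0'); K,T=pose(n,o); print(n,K[0,0],T.round(3).tolist())
a=cv2.imread('pics/scene0.png');b=cv2.imread('pics/side0.png')
E
```

```text
{'time_s': 0.0, 'qpos': array([ 0.80752343, 18.43955117, -4.01491409, 83.17372799,  1.29563238,
       78.53948873, -3.25987585]), 'joint_velocities': array([-0.05171766,  0.0048728 ,  0.14699766,  0.06875879, -0.0097573 ,
       -0.03749007,  0.06512192]), 'effort': array([-2.58547143e-04, -4.91284704e+01, -4.03903294e-01, -3.12526345e+01,
       -6.40594075e-02,  4.37659642e-02,  1.61017233e-04]), 'tool_pos': array([ 6.49463545e-01, -5.71845586e-05,  2.21466132e-01]), 'tool_rot': array([-1.79892504e+02,  6.43463648e-03,  9.00018708e+01]), 'force': array([-0.51597737,  0.50196307, -0.30722952]), 'wrist_torque': array([-0.09398736, -0.02558958, -0.05815444]), 'grasp_force': 0.0, 'grip_width': 0.08681998136597939}
scene 425.63171005662815 [[0.453, 0.61, -0.65, 1.408], [0.891, -0.308, 0.332, -0.5], [0.003, -0.73, -0.684, 1.049], [0.0, 0.0, 0.0, 1.0]]
side 482.8762989014043 [[0.985, -0.107, 0.138, 0.292], [-0.173, -0.488, 0.856, -1.167], [-0.024, -0.866, -0.499, 0.752], [0.0, 0.0, 0.0, 1.0]]
wrist 277.61360741278213 [[1.0, -0.001, -0.002, 0.648], [-0.001, -0.963, -0.27, 0.074], [-0.001, 0.27, -0.963, 0.384], [0.0, 0.0, 0.0, 1.0]]
```

View pics/scene0.png

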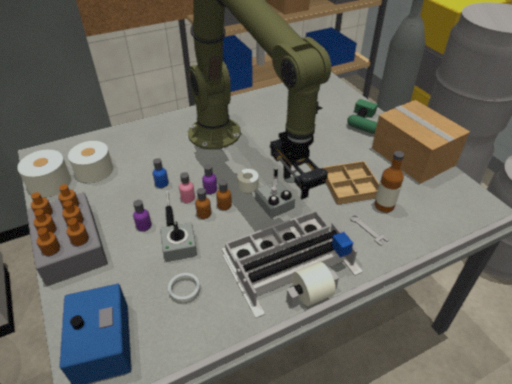

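View pics/side0.png

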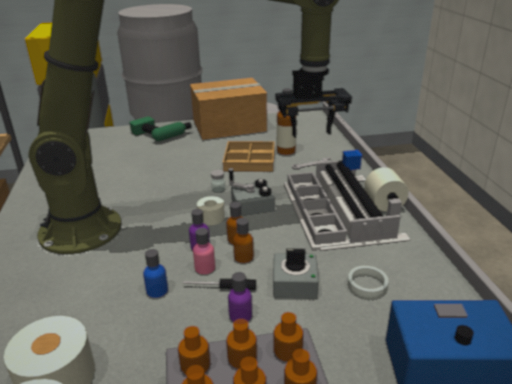

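The scene view shows the two amber bottles at (203,204) and (224,195). The look-alikes are pink (187,187), purple (209,180) and (142,215), blue (160,173), the tray of six amber bottles (60,220) and the big bottle (390,185). The bed is at (275,245), the crate at (352,182), the lever head at (278,195) and the knob pod at (177,237).

```bash
python3 - <<'E'
from h import *
a=cv2.imread('pics/scene0.png');b=cv2.imread('pics/side0.png')
c1=cv2.resize(a[150:290,130:400],None,fx=2.9,fy=2.9,interpolation=cv2.INTER_CUBIC)
cv2.imwrite('pics/c1.png',c1)
c2=cv2.resize(b[130:310,170:420],None,fx=3.2,fy=3.2,interpolation=cv2.INTER_CUBIC)
cv2.imwrite('pics/c2.png',c2)
# top-down heightmap mosaic from both clouds
res=0.0015; x0,x1,y0,y1=0.3,1.0,-0.45,0.45
W=int((y1-y0)/res);H=int((x1-x0)/res)
z=np.full((H,W),-1.);col=np.zeros((H,W,3),np.uint8)
for n in('scene','side','wrist'):
    f=np.load(f'pics/{n}0.npz');P=cloud(n,f['d'],dict(tool_pos=f['tp'],tool_rot=f['tr'])).reshape(-1,3);C=f['im'].reshape(-1,3)
    ok=np.isfinite(P).all(1)&(P[:,2]<0.25)&(P[:,2]>-0.05)&(P[:,0]>x0)&(P[:,0]<x1)&(P[:,1]>y0)&(P[:,1]<y1); P=P[ok];C=C[ok]
    s=np.argsort(P[:,2]);P=P[s];C=C[s]
    i=((x1-P[:,0])/res).astype(int).clip(0,H-1);j=((y1-P[:,1])/res).astype(int).clip(0,W-1)
    for di in(0,1):
      for dj in(0,1):
        ii=(i+di).clip(0,H-1);jj=(j+dj).clip(0,W-1)
        m=P[:,2]>z[ii,jj]; z[ii[m],jj[m]]=P[m,2];col[ii[m],jj[m]]=C[m][:,::-1]
for k in range(7):
    y=int((x1-(0.3+0.1*k))/res); cv2.line(col,(0,y),(8,y),(0,0,255),1)
for k in range(9):
    x=int((y1-(-0.4+0.1*k))/res); cv2.line(col,(x,0),(x,8),(0,0,255),1)
cv2.imwrite('pics/top.png',col)
# bottle masks
for n in('scene','side'):
    f=np.load(f'pics/{n}0.npz');im=f['im'];P=cloud(n,f['d']);hsv=cv2.cvtColor(im,cv2.COLOR_RGB2HSV)
    m=((hsv[...,0]<15)&(hsv[...,1]>150)&(P[...,2]<0.25)&(P[...,2]>0.005)).astype(np.uint8)
    nn,l,st,ce=cv2.connectedComponentsWithStats(m)
    for k in range(1,nn):
        if st[k,4]>40:
            q=P[l==k]; print(n,st[k].tolist(),ce[k].round(),np.median(q,0).round(3),np.nanmax(q[:,2]).round(3))
E
```

```text
scene [382, 160, 21, 29, 292] [393. 176.] [0.682 0.345 0.151] 0.211
scene [59, 185, 29, 60, 747] [ 72. 216.] [ 0.38  -0.599  0.14 ] 0.174
scene [217, 190, 14, 20, 160] [224. 200.] [ 0.435 -0.144  0.046] 0.076
scene [32, 193, 27, 62, 815] [ 44. 225.] [ 0.381 -0.677  0.139] 0.174
scene [196, 199, 14, 19, 160] [203. 208.] [ 0.442 -0.22   0.049] 0.081
scene [376, 203, 17, 9, 52] [383. 208.] [0.69  0.335 0.016] 0.029
side [234, 319, 31, 58, 131] [249. 338.] [ 0.37  -0.606  0.167] 0.172
side [186, 337, 13, 12, 60] [192. 343.] [ 0.279 -0.612  0.155] 0.169
side [280, 343, 16, 41, 156] [287. 358.] [ 0.429 -0.625  0.122] 0.166
side [228, 348, 21, 32, 151] [236. 359.] [ 0.346 -0.622  0.121] 0.168
side [201, 354, 12, 30, 81] [205. 365.] [ 0.296 -0.62   0.122] 0.172
side [181, 357, 21, 27, 101] [189. 365.] [ 0.267 -0.624  0.126] 0.17
side [295, 362, 14, 12, 49] [301. 369.] [ 0.435 -0.692  0.153] 0.169
```

View pics/c1.png

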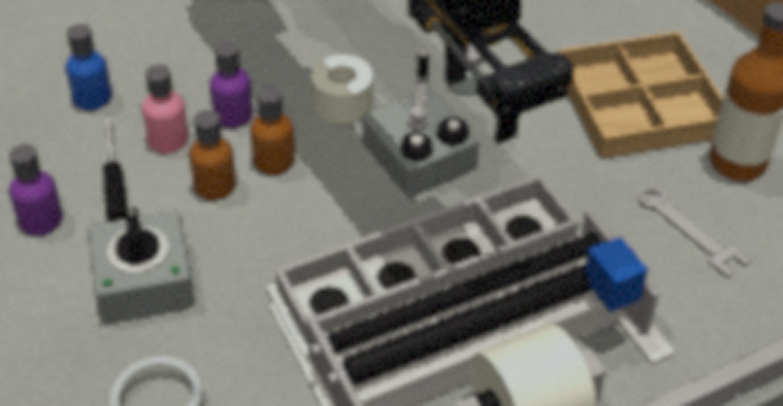

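View pics/top.png

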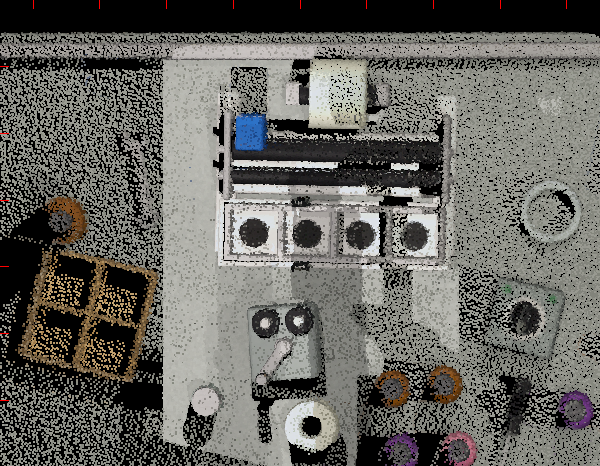

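The top map shows the bay discs at (253,233), (307,234), (361,236) and (413,236), the crate at (89,313), the lever post at (263,378) and the knob at (524,318). The two amber, dark-capped bottles are at (393,388) and (444,384), and the crop confirms the choice. No other loose amber bottles are visible.

```bash
python3 - <<'E'
from h import *
Ps=[];Cs=[]
for n in('scene','side','wrist'):
    f=np.load(f'pics/{n}0.npz');P=cloud(n,f['d'],dict(tool_pos=f['tp'],tool_rot=f['tr']));
    g=f['im'].max(2)
    def sel(c,r,z0,z1): 
        return P[(np.hypot(P[...,0]-c[0],P[...,1]-c[1])<r)&(P[...,2]>z0)&(P[...,2]<z1)]
    for nm,c,r,z0,z1 in(('capA',(.42,-.144),.03,.1,.125),('capB',(.425,-.22),.03,.1,.125),('post',(.433,.055),.03,.085,.125),('knob',(.523,-.336),.04,.08,.12)):
        q=sel(c,r,z0,z1)
        if len(q)>3:
            lo,hi=q.min(0),q.max(0); w,V=np.linalg.eigh(np.cov(q[:,:2].T)); print(n,nm,len(q),'mid',((lo+hi)/2).round(4),'mean',q.mean(0).round(4),'zmax',hi[2].round(3),'axis',np.degrees(np.arctan2(V[1,1],V[0,1])).round(1),(2*np.sqrt(3*w)).round(4))
    # dark discs on bed
    m=((g<70)&(np.abs(P[...,2]-.013)<.012)&(P[...,0]>.61)&(P[...,0]<.69)).astype(np.uint8)
    nn,l,st,ce=cv2.connectedComponentsWithStats(m)
    for k in range(1,nn):
        if st[k,4]>25: q=P[l==k]; print(n,'disc',st[k,4],q.mean(0).round(4),((q.max(0)+q.min(0))/2).round(4))
    # crate walls and lever/pod tops
    q=P[(P[...,2]>.031)&(P[...,2]<.042)&(abs(P[...,0]-.53)<.13)&(abs(P[...,1]-.317)<.13)]
    if len(q)>50: r=cv2.minAreaRect(q[:,:2].astype(np.float32)); print(n,'crate',len(q),r)
    q=P[(P[...,2]>.049)&(P[...,2]<.061)&(abs(P[...,0]-.523)<.08)&(abs(P[...,1]+.336)<.08)]
    if len(q)>50: print(n,'pod',len(q),cv2.minAreaRect(q[:,:2].astype(np.float32)))
    q=P[(P[...,2]>.045)&(P[...,2]<.055)&(abs(P[...,0]-.485)<.09)&(abs(P[...,1]-.02)<.09)]
    if len(q)>50: print(n,'head',len(q),cv2.minAreaRect(q[:,:2].astype(np.float32)))
E
```

```text
scene capA 55 mid [ 0.4187 -0.137   0.1066] mean [ 0.4198 -0.1376  0.108 ] zmax 0.113 axis 112.9 [0.0262 0.0277]
scene capB 62 mid [ 0.4251 -0.2151  0.1068] mean [ 0.4263 -0.2152  0.1076] zmax 0.113 axis 159.9 [0.0264 0.0308]
scene post 30 mid [0.4357 0.0549 0.0993] mean [0.4354 0.0545 0.1015] zmax 0.113 axis 57.3 [0.0128 0.0136]
scene knob 68 mid [ 0.5242 -0.3363  0.0918] mean [ 0.5295 -0.3372  0.0961] zmax 0.103 axis 167.8 [0.0138 0.0479]
scene disc 57 [0.6492 0.0686 0.0117] [0.6482 0.0694 0.0117]
scene disc 69 [ 0.6482 -0.0123  0.0123] [ 0.6455 -0.0114  0.0119]
scene disc 65 [ 0.6457 -0.0908  0.0117] [ 0.6446 -0.0902  0.0115]
scene disc 63 [ 0.6443 -0.1722  0.012 ] [ 0.6428 -0.173   0.0123]
scene crate 251 ((0.5459916591644287, 0.31307265162467957), (0.17219172418117523, 0.21179021894931793), 75.72461700439453)
scene pod 626 ((0.5253812670707703, -0.3367029130458832), (0.09941449016332626, 0.10329075157642365), 76.61646270751953)
scene head 434 ((0.46778440475463867, 0.0205826573073864), (0.15574902296066284, 0.1045570820569992), 7.2919816970825195)
side capA 84 mid [ 0.4158 -0.13
[... 626 characters left out ...]
15, -0.33642154932022095), (0.10129006952047348, 0.0988122746348381), 76.538330078125)
side head 443 ((0.4670622944831848, 0.020429611206054688), (0.14749322831630707, 0.10006196796894073), 2.587378978729248)
wrist post 439 mid [0.4316 0.0586 0.099 ] mean [0.4343 0.0589 0.1029] zmax 0.113 axis 92.5 [0.0119 0.0137]
wrist disc 869 [0.6512 0.0705 0.0124] [0.6513 0.0702 0.0123]
wrist disc 718 [ 0.6494 -0.0093  0.0124] [ 0.6494 -0.0091  0.0124]
wrist disc 605 [ 0.6476 -0.0892  0.0123] [ 0.6473 -0.0898  0.0123]
wrist disc 382 [ 0.6457 -0.1737  0.0123] [ 0.6457 -0.1753  0.0126]
wrist head 4848 ((0.4667181670665741, 0.02496584877371788), (0.1493249386548996, 0.09991177171468735), 3.3996665477752686)
```

Request:
drive_tool --moves '[-3.44, -5.79, 0, 0, 60, -3.44, -5.79, 0, 0, 60, -3.44, -5.79, 0, 0, 60, -3.44, -5.79, 0, 0, 60, -3.44, -5.79, 0, 0, 60]' --squeeze 25

```text
time_s: 0.78
tool_pos: [0.4155, -0.1398, 0.2226]
tool_rot: [-180.0, 0.0, 89.7]
force: [0.3, 0.9, -0.5]
grip_width: 0.0608
grasp_force: 0.0
```

Request:
drive_tool --moves '[0, 0, 1, 0, 60, 0, 0, 1, 0, 60]'

```text
time_s: 1.02
tool_pos: [0.4167, -0.1367, 0.1804]
tool_rot: [-179.7, -0.1, 90.0]
force: [-0.5, 0.1, -0.4]
grip_width: 0.0601
grasp_force: 0.0
```

```bash
cat > cap.py <<'E'
from h import *
import sys
tag=sys.argv[1]; im,d,o=snap('wrist',tag); P=cloud('wrist',d,o)
print(o['tool_pos'].round(4),o['tool_rot'].round(2),o['force'].round(1))
m=((P[...,2]>.1)&(P[...,2]<.125)&(np.hypot(P[...,0]-o['tool_pos'][0],P[...,1]-o['tool_pos'][1])<.15)).astype(np.uint8)
nn,l,st,ce=cv2.connectedComponentsWithStats(m)
for k in range(1,nn):
    if st[k,4]>60: q=P[l==k]; print(st[k].tolist(),((q.max(0)+q.min(0))/2).round(4),q.mean(0).round(4))
E
python3 cap.py w1
```

```text
[ 0.4167 -0.1367  0.1804] [-1.7971e+02 -8.0000e-02  9.0030e+01] [-0.5  0.1 -0.4]
[238, 179, 33, 34, 900] [ 0.4147 -0.1332  0.1061] [ 0.4147 -0.1324  0.1095]
[129, 193, 36, 33, 906] [ 0.3173 -0.146   0.106 ] [ 0.3189 -0.1449  0.1091]
[246, 274, 31, 15, 370] [ 0.4212 -0.2175  0.1097] [ 0.4209 -0.2164  0.1099]
```

View pics/w1.png

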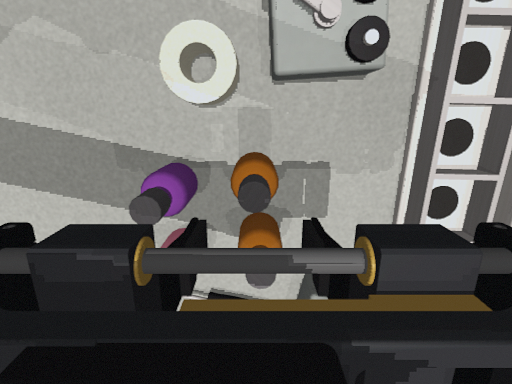

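The wrist view shows the amber bottle A cap at (254,190) and B's cap at (260,280) between the fingers. The purple look-alike is at (147,207). I will descend on A and grip.

Request:
drive_tool --moves '[0.05, -0.05, 1.35, 0, 60, 0.05, -0.05, 2.6, 0, 60, 0.05, -0.05, 2.6, 0, 60, 0.05, -0.05, 2.6, 0, 20, 0.05, -0.05, 2.6, 0, 20]' --squeeze 25

```text
time_s: 1.7
tool_pos: [0.4187, -0.1361, 0.0811]
tool_rot: [179.7, 0.1, 90.0]
force: [-0.5, 0.6, 0.5]
grip_width: 0.047
grasp_force: 0.0
```

Request:
drive_tool --moves '[0, 0, 0, 0, 20, 0, 0, 0, 0, 20, 0, 0, 0, 0, 20]'

```text
time_s: 2.08
tool_pos: [0.4169, -0.1358, 0.0794]
tool_rot: [179.9, 0.0, 90.0]
force: [-2.1, -0.4, 5.5]
grip_width: 0.0295
grasp_force: 25.0
```

Request:
drive_tool --moves '[0, 0, -1, 0, 20, 0, 0, -2, 0, 20, 0.3, 1.4, -2, 0, 20, 0.6, 2.8, -2, 0, 20, 0.85, 4.2, -2, 0, 20]'

```text
time_s: 2.7
tool_pos: [0.5859, -0.1011, 0.1584]
tool_rot: [-180.0, -0.0, 90.0]
force: [0.9, 0.3, -0.5]
grip_width: 0.0292
grasp_force: 25.0
```

Request:
drive_tool --moves '[0.3, 1.57, 0, 0, 20, 0.3, 1.57, 0, 0, 20, 0.3, 1.57, 0, 0, 20, 0.3, 1.57, 0, 0, 20]'

```text
time_s: 3.2
tool_pos: [0.6461, -0.0906, 0.159]
tool_rot: [-180.0, 0.0, 89.9]
force: [-0.4, -0.3, -0.4]
grip_width: 0.0293
grasp_force: 25.0
```

```bash
python3 -c "
from h import *
o=env.get_obs();print(o['tool_pos'],o['tool_rot'],o['force'],o['grip_width'])
im,d,o=snap('wrist','w2');P=cloud('wrist',d,o);g=im.max(2)
m=((g<70)&(np.abs(P[...,2]-.013)<.008)).astype(np.uint8)
nn,l,st,ce=cv2.connectedComponentsWithStats(m)
for k in range(1,nn):
    if st[k,4]>100: q=P[l==k]; print('disc',st[k].tolist(),((q.max(0)+q.min(0))/2).round(4))
"
```

```text
[ 0.64607158 -0.09058666  0.15903068] [-1.79997107e+02  3.22982302e-02  8.99288011e+01] [-0.38193043 -0.31448722 -0.40788547] 0.029320532276597255
disc [240, 0, 43, 46, 1596] [0.6516 0.0693 0.0126]
disc [142, 14, 20, 103, 436] [0.5406 0.0276 0.0134]
disc [239, 85, 40, 42, 1308] [ 0.6493 -0.0096  0.0123]
disc [241, 161, 35, 17, 230] [ 0.6489 -0.0778  0.0122]
```

Request:
drive_tool --moves '[0, 0, 0.9, 0, 20, 0, 0, 1.5, 0, 20, 0, 0, 1.68, 0, 20, 0, 0, 1.68, 0, 20, 0, 0, 1.68, 0, 20]'

```text
time_s: 3.88
tool_pos: [0.6477, -0.0899, 0.0927]
tool_rot: [179.9, 0.0, 90.0]
force: [-0.7, 0.2, -0.8]
grip_width: 0.0293
grasp_force: 25.0
```

Request:
drive_tool --moves '[0, 0, 0, 0, 50, 0, 0, 0, 0, 50, 0, 0, -1, 0, 50, 0, 0, -2.3, 0, 60, 0, 0, -2.3, 0, 60]'

```text
time_s: 4.5
tool_pos: [0.6505, -0.09, 0.1894]
tool_rot: [179.4, 0.1, 90.0]
force: [1.1, -0.5, -0.1]
grip_width: 0.058
grasp_force: 0.0
```

Request:
drive_tool --moves '[-3.15, -5.63, 0, 0, 60, -3.15, -5.63, 0, 0, 60, -3.15, -5.63, 0, 0, 60, -3.15, -5.63, 0, 0, 60, -3.15, -5.63, 0, 0, 60]'

```text
time_s: 5.12
tool_pos: [0.4181, -0.2183, 0.183]
tool_rot: [-179.9, 0.0, 89.6]
force: [1.1, -0.0, -0.3]
grip_width: 0.0602
grasp_force: 0.0
```

```bash
cat > chk.py <<'E'
from h import *
import sys
o=env.get_obs();print(o['tool_pos'].round(4),o['tool_rot'].round(1))
for n in('scene','side'):
    im,d,_=snap(n,n+sys.argv[1]);P=cloud(n,d);hsv=cv2.cvtColor(im,cv2.COLOR_RGB2HSV)
    m=((P[...,2]>.098)&(P[...,2]<.14)&(P[...,0]>.38)&(P[...,0]<.75)&(P[...,1]>-.3)&(P[...,1]<.45)&(hsv[...,1]<120)).astype(np.uint8)
    nn,l,st,ce=cv2.connectedComponentsWithStats(m)
    for k in range(1,nn):
        q=P[l==k]
        if st[k,4]>15 and np.hypot(*(np.median(q,0)-o['tool_pos'])[:2])>.02: print(n,ce[k].round(),st[k,4],((q.max(0)+q.min(0))/2).round(4),q[:,2].max().round(3))
E
python3 chk.py 1; python3 cap.py w3
```

```text
[ 0.4181 -0.2183  0.183 ] [-179.9    0.    89.6]
scene [275. 169.] 18 [0.4342 0.0555 0.1057] 0.113
scene [389. 187.] 97 [0.6727 0.3502 0.1186] 0.139
scene [267. 223.] 107 [ 0.6486 -0.0901  0.1124] 0.125
side [287. 125.] 102 [0.6672 0.3391 0.1175] 0.137
side [318. 186.] 127 [ 0.6468 -0.0894  0.1109] 0.124
[ 0.4214 -0.2161  0.1833] [ 1.7996e+02 -1.0000e-02  8.9880e+01] [ 0.4  0.7 -0.1]
[112, 101, 40, 37, 1144] [ 0.3174 -0.1467  0.106 ] [ 0.319  -0.1466  0.1093]
[239, 176, 33, 35, 878] [ 0.4208 -0.2116  0.1061] [ 0.4208 -0.2106  0.1095]
[131, 200, 35, 32, 737] [ 0.3221 -0.2329  0.106 ] [ 0.3241 -0.2301  0.1088]
```

Request:
drive_tool --moves '[0.05, 0, 1.35, 0, 60, 0.05, 0, 2.62, 0, 60, 0.05, 0, 2.62, 0, 60, 0.05, 0, 2.62, 0, 20, 0.05, 0, 2.62, 0, 20]'

```text
time_s: 5.9
tool_pos: [0.4242, -0.2141, 0.0808]
tool_rot: [179.8, 0.1, 90.0]
force: [-0.5, 0.2, 0.5]
grip_width: 0.0472
grasp_force: 0.0
```

Request:
drive_tool --moves '[0, 0, 0, 0, 20, 0, 0, 0, 0, 20, 0, 0, 0, 0, 20]'

```text
time_s: 6.28
tool_pos: [0.4225, -0.2139, 0.0795]
tool_rot: [179.9, 0.0, 90.0]
force: [-1.1, -0.0, 5.7]
grip_width: 0.0293
grasp_force: 25.0
```

Request:
drive_tool --moves '[0, 0, -1, 0, 20, 0, 0, -2, 0, 20, 0.3, 1.4, -2, 0, 20, 0.6, 2.8, -2, 0, 20, 0.85, 4.2, -2, 0, 20]'

```text
time_s: 6.9
tool_pos: [0.5914, -0.179, 0.1582]
tool_rot: [-180.0, -0.0, 90.0]
force: [0.0, -1.1, -1.2]
grip_width: 0.0295
grasp_force: 25.0
```

Request:
drive_tool --moves '[0.21, 1.38, 0, 0, 20, 0.21, 1.38, 0, 0, 20, 0.21, 1.38, 0, 0, 20, 0.21, 1.38, 0, 0, 20]'

```text
time_s: 7.4
tool_pos: [0.6439, -0.1723, 0.1588]
tool_rot: [-180.0, 0.0, 89.9]
force: [-0.0, 0.2, -1.7]
grip_width: 0.0293
grasp_force: 25.0
```

Request:
drive_tool --moves '[0, 0, 0.9, 0, 20, 0, 0, 1.5, 0, 20, 0, 0, 1.68, 0, 20, 0, 0, 1.68, 0, 20, 0, 0, 1.68, 0, 20]'

```text
time_s: 8.02
tool_pos: [0.6456, -0.1717, 0.0927]
tool_rot: [179.9, 0.0, 90.0]
force: [0.7, -0.6, -2.1]
grip_width: 0.0294
grasp_force: 25.0
```

Request:
drive_tool --moves '[0, 0, 0, 0, 50, 0, 0, 0, 0, 50, 0, 0, -1, 0, 50, 0, 0, -2.3, 0, 60, 0, 0, -2.3, 0, 87]'

```text
time_s: 8.65
tool_pos: [0.6485, -0.172, 0.1895]
tool_rot: [179.4, 0.1, 90.0]
force: [0.7, -0.0, 0.3]
grip_width: 0.0625
grasp_force: 0.0
```

Request:
drive_tool --moves '[1.1, -1.1, 0, 1, 87, 2.2, -2.2, 0, 2, 87, 3.3, -3.25, 0, 3, 87, 4.4, -4.35, 0, 4, 87, 5.48, -5.4, 0, 5, 87]'

```text
time_s: 9.28
tool_pos: [0.4274, 0.0494, 0.1829]
tool_rot: [180.0, -0.0, 39.7]
force: [0.4, 1.4, 0.0]
grip_width: 0.0867
grasp_force: 0.0
```

Request:
drive_tool --moves '[0, 0, 0, 1, 60, 0, 0, 0, 2, 60, 0, 0, 0, 3, 60, 0, 0, 0, 4, 40, 0, 0, 0, 4, 40]'

```text
time_s: 9.9
tool_pos: [0.429, 0.0479, 0.183]
tool_rot: [180.0, 0.0, 0.1]
force: [0.5, 0.2, 0.3]
grip_width: 0.0476
grasp_force: 0.0
```

```bash
python3 chk.py 2; python3 cap.py w4; cat > lev.py <<'E'
from h import *
import sys
# lever angle from post top in scene/side depth, arm dir from points 58-70mm
for n in('scene','side'):
    im,d,_=snap(n,n+sys.argv[1]);P=cloud(n,d)
    q=P[(P[...,2]>.085)&(P[...,2]<.113)&(np.abs(P[...,0]-.45)<.06)&(np.abs(P[...,1]-.02)<.07)]
    q2=P[(P[...,2]>.061)&(P[...,2]<.0675)&(np.abs(P[...,0]-.45)<.05)&(np.abs(P[...,1]-.03)<.06)]
    print(n,len(q),q.mean(0).round(4) if len(q) else '',len(q2),q2.mean(0).round(4) if len(q2) else '')
    if len(q2)>20: print(cv2.minAreaRect(q2[:,:2].astype(np.float32)))
E
python3 lev.py 3
```

```text
[0.429  0.0479 0.183 ] [1.8e+02 0.0e+00 1.0e-01]
scene [389. 187.] 99 [0.6726 0.3505 0.1179] 0.138
scene [267. 223.] 105 [ 0.6491 -0.0908  0.1123] 0.126
scene [242. 232.] 107 [ 0.6462 -0.1724  0.1123] 0.126
side [287. 125.] 97 [0.6662 0.3435 0.1191] 0.14
side [318. 185.] 125 [ 0.6463 -0.0905  0.1111] 0.124
side [327. 201.] 147 [ 0.644  -0.1735  0.1111] 0.124
[0.429  0.0479 0.1831] [1.7999e+02 2.0000e-02 1.8000e-01] [ 0.2 -0.7  0.3]
[235, 186, 17, 18, 241] [0.4302 0.0584 0.1063] [0.4314 0.058  0.1094]
scene 29 [0.436  0.0542 0.1006] 45 [0.4638 0.0373 0.0649]
((0.46251219511032104, 0.038079798221588135), (0.04225405678153038, 0.06748370826244354), 81.50277709960938)
side 48 [0.4316 0.0531 0.0998] 73 [0.4585 0.0367 0.0645]
((0.4583970606327057, 0.03549008443951607), (0.03783031925559044, 0.07536203414201736), 76.12622833251953)
```

View pics/w4.png

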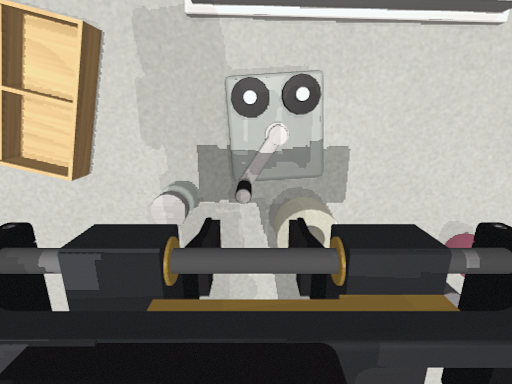

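The wrist view shows the lever at rest, with its post top at (243,188) and the pivot at (277,132). Both bottles are standing in bays 2 and 3. I will lower to straddle the post and push it toward −y.

Request:
drive_tool --moves '[0, -0.1, 1.3, 0, 40, 0, -0.1, 2.62, 0, 40, 0, -0.1, 2.62, 0, 40]'

```text
time_s: 10.52
tool_pos: [0.4255, 0.0515, 0.0754]
tool_rot: [179.9, 0.5, 0.1]
force: [-0.1, 0.8, 0.3]
grip_width: 0.04
grasp_force: 0.0
```

Request:
drive_tool --moves '[0, 0.35, 0, 0, 40, 0, 0.7, 0, 0, 40, 0, 1.05, 0, 0, 40, 0, 1.4, 0, 0, 40, 0, 1.4, 0, 0, 40]'

```text
time_s: 11.15
tool_pos: [0.4298, -0.004, 0.0806]
tool_rot: [-179.9, -0.1, -0.1]
force: [-2.2, 4.8, 1.6]
grip_width: 0.0402
grasp_force: 2.3
```

```bash
python3 lev.py 4; python3 -c "
from h import *
o=env.get_obs();print(o['tool_pos'],o['force'])
f=np.load('pics/w4.npz');q=dict(tool_pos=f['tp'],tool_rot=f['tr']);print(ray('wrist',277,132,.07,q),ray('wrist',243,187,.111,q))
im=cv2.imread('pics/scene4.png')[130:230,210:340];im2=cv2.imread('pics/side4.png')[150:230,190:300]
cv2.imwrite('pics/l4.png',np.hstack([cv2.resize(im,(390,300)),cv2.resize(im2,(400,300))]))"
```

```text
scene 90 [ 0.4332 -0.0025  0.0989] 51 [0.4587 0.0155 0.0644]
((0.46764400601387024, 0.01827389746904373), (0.09001137316226959, 0.029618149623274803), 31.604372024536133)
side 74 [ 0.4284 -0.0293  0.0978] 49 [0.4645 0.0168 0.0645]
((0.46223878860473633, 0.01690979301929474), (0.09113229066133499, 0.023107657209038734), 23.103187561035156)
[ 0.42985767 -0.00311989  0.08054683] [-2.74875268  4.84575603  2.13058107]
[0.483073   0.02636906 0.07      ] [0.43862548 0.05822553 0.111     ]
```

View pics/l4.png

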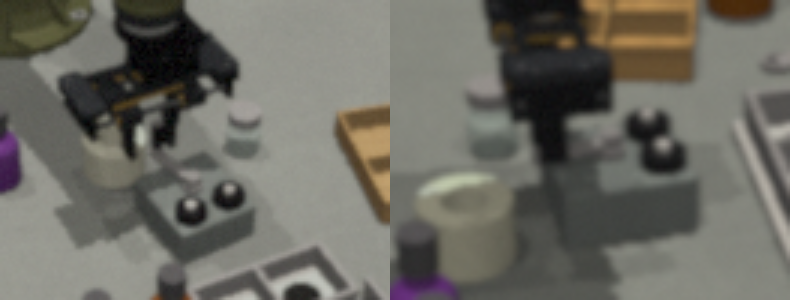

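The pictures show the fingers at the post, with the lever well swung and the arm at (170,165) in the left crop. I will keep pushing in small steps until the force climbs past the spring.

Request:
drive_tool --moves '[0, 0.1, 0, 0, 40, 0, 0.1, 0, 0, 40]'

```text
time_s: 11.5
tool_pos: [0.4305, -0.0068, 0.0806]
tool_rot: [-179.9, -0.2, 0.0]
force: [-1.4, 6.0, 0.9]
grip_width: 0.0404
grasp_force: 2.6
```

Request:
drive_tool --moves '[0, 0.1, 0, 0, 40, 0, 0.1, 0, 0, 40]'

```text
time_s: 11.75
tool_pos: [0.4313, -0.0105, 0.0806]
tool_rot: [-179.9, -0.3, 0.0]
force: [1.1, 6.1, -2.4]
grip_width: 0.0402
grasp_force: 3.0
```

Request:
drive_tool --moves '[0, 0.1, 0, 0, 40, 0, 0.1, 0, 0, 40]'

```text
time_s: 12.0
tool_pos: [0.4319, -0.0127, 0.0807]
tool_rot: [-179.7, -0.4, 0.1]
force: [3.1, 9.6, -3.8]
grip_width: 0.0399
grasp_force: 5.0
```

Request:
drive_tool --moves '[0, 0.1, 0, 0, 40, 0, 0.1, 0, 0, 40]'

```text
time_s: 12.25
tool_pos: [0.432, -0.013, 0.0806]
tool_rot: [-179.5, -0.4, 0.2]
force: [2.9, 19.0, -4.6]
grip_width: 0.0404
grasp_force: 9.4
```

Request:
drive_tool --moves '[0, 0.1, 0, 0, 40, 0, 0.1, 0, 0, 40]'

```text
time_s: 12.5
tool_pos: [0.432, -0.0132, 0.0804]
tool_rot: [-179.2, -0.3, 0.2]
force: [2.8, 27.3, -4.6]
grip_width: 0.0403
grasp_force: 13.9
```

Request:
drive_tool --moves '[0, -0.7, 0, 0, 40, 0, -1.4, 0, 0, 40, 0, -2, 0, 0, 40, 0, -2, 0, 0, 40, 0, -2, -1.5, 0, 40]'

```text
time_s: 13.12
tool_pos: [0.4267, 0.0542, 0.1368]
tool_rot: [179.9, 0.4, -0.0]
force: [1.4, -0.5, 0.6]
grip_width: 0.0401
grasp_force: 0.0
```

Request:
drive_tool --moves '[0, 0, -1.1, 0, 40, 0.6, 2.3, -1.1, 0.4, 40, 1, 3.8, -1.1, 0.7, 40, 1.4, 5.3, -1.1, 1, 40, 1.7, 6.6, -1.1, 1.4, 40]'

```text
time_s: 13.75
tool_pos: [0.4922, -0.1902, 0.1843]
tool_rot: [179.9, -0.2, -14.2]
force: [0.2, 0.1, 0.1]
grip_width: 0.0399
grasp_force: 0.0
```

```bash
python3 lev.py 5; python3 chk.py 5; python3 -c "
from h import *
print(env.get_obs()['qpos'].round(1))"
```

```text
scene 29 [0.4355 0.054  0.0997] 37 [0.461  0.0378 0.0645]
((0.4620544910430908, 0.03728097677230835), (0.01571527309715748, 0.07416120171546936), 55.261287689208984)
side 46 [0.4315 0.053  0.0998] 74 [0.4577 0.0367 0.0645]
((0.4577843248844147, 0.039240844547748566), (0.017619101330637932, 0.07434183359146118), 58.748382568359375)
[ 0.4912 -0.1966  0.1839] [179.7  -0.2 -14.8]
scene [276. 169.] 17 [0.4329 0.0557 0.1074] 0.114
scene [389. 187.] 91 [0.6732 0.3506 0.1182] 0.138
scene [267. 223.] 105 [ 0.6476 -0.091   0.1128] 0.127
scene [242. 232.] 109 [ 0.6483 -0.1727  0.1118] 0.126
side [291. 125.] 68 [0.6696 0.3342 0.1187] 0.139
side [231. 171.] 28 [0.4321 0.0555 0.1048] 0.112
side [318. 186.] 129 [ 0.6467 -0.0904  0.111 ] 0.124
side [327. 201.] 143 [ 0.6441 -0.1731  0.1116] 0.125
[ 10.8   4.6   7.7 104.   -0.6  71.3 -85.6]
```

Request:
drive_tool --moves '[0.5, 1, 0, -1, 40, 1, 2, 0, -2, 40, 1.42, 2.96, 0, -3, 40, 1.42, 2.96, 0, -4, 40, 1.42, 2.96, 0, -5, 40]'

```text
time_s: 14.58
tool_pos: [0.5185, -0.3141, 0.1831]
tool_rot: [180.0, -0.0, 36.4]
force: [-0.7, 0.4, -1.1]
grip_width: 0.0401
grasp_force: 0.0
```

Request:
drive_tool --moves '[0, 0, 0, -1, 40, 0, 0, 0, -2, 40, 0, 0, 0, -3, 40, 0, 0, 0, -4, 40, 0, 0, 0, -5, 40]'

```text
time_s: 15.2
tool_pos: [0.5187, -0.3134, 0.1835]
tool_rot: [179.9, 0.0, 86.5]
force: [0.0, -1.3, 0.3]
grip_width: 0.0398
grasp_force: 0.0
```

Request:
drive_tool --moves '[0, 0, 0, -1, 40, 0, 0, 0, -2, 40, 0, 0, 0, -3, 40, 0, 0, 0, -4, 40, 0, 0, 0, -5, 40]'

```text
time_s: 15.82
tool_pos: [0.5187, -0.3134, 0.1835]
tool_rot: [180.0, 0.0, 136.5]
force: [-0.8, -0.8, 0.2]
grip_width: 0.0396
grasp_force: 0.0
```

Request:
drive_tool --moves '[0, 0, 0, -1, 40, 0, 0, 0, -2, 40, 0, 0, 0, -3, 40, 0, 0, 0, -3, 40, 0, 0, 0, -3, 40]'

```text
time_s: 16.45
tool_pos: [0.5185, -0.3141, 0.183]
tool_rot: [-180.0, 0.0, 165.9]
force: [-0.5, -0.3, -0.4]
grip_width: 0.04
grasp_force: 0.0
```

```bash
cat > kn.py <<'E'
from h import *
import sys
print(env.get_obs()['qpos'].round(1))
im,d,o=snap('wrist',sys.argv[1]);P=cloud('wrist',d,o)
print(o['tool_pos'].round(4),o['tool_rot'].round(2))
q=P[(P[...,2]>.09)&(P[...,2]<.105)&(np.hypot(P[...,0]-.5235,P[...,1]+.3365)<.045)]
print(len(q),q.mean(0).round(4)); r=cv2.minAreaRect(q[:,:2].astype(np.float32));print(r)
w,V=np.linalg.eigh(np.cov(q[:,:2].T));print('axis',np.degrees(np.arctan2(V[1,1],V[0,1])))
E
python3 kn.py k1
```

```text
[ 33.5  14.4  -5.7  92.7   1.5  72.9 103.5]
[ 0.5185 -0.3141  0.183 ] [-1.7999e+02  3.0000e-02  1.6590e+02]
680 [ 0.5193 -0.3327  0.0983]
((0.5207559466362, -0.33344709873199463), (0.014139167033135891, 0.043582312762737274), 76.9145278930664)
axis 166.84725670933693
```

View pics/k1.png

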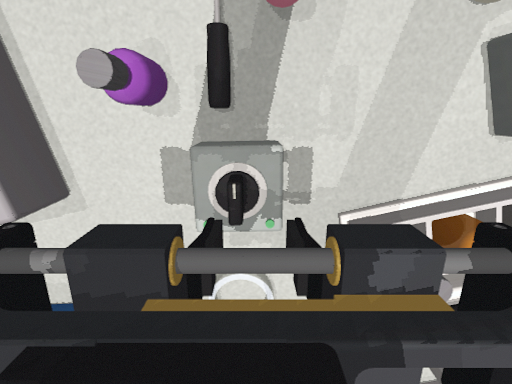

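The wrist view shows the knob bar at (236,197), lined up with the tool's x. The tool needs to go slightly further and down.

Request:
drive_tool --moves '[-0.22, -0.5, 0, 0, 40, -0.22, -0.5, 1.3, 0, 40, -0.22, -0.5, 2.5, 0, 40, -0.22, -0.5, 2.82, 0, 40, -0.22, -0.5, 2.82, 0, 40]'

```text
time_s: 17.12
tool_pos: [0.522, -0.337, 0.0697]
tool_rot: [-180.0, -0.0, 165.9]
force: [0.3, 0.5, 0.9]
grip_width: 0.0397
grasp_force: 0.0
```

Request:
drive_tool --moves '[0, 0, 0, 0, 8, 0, 0, 0, 0, 8, 0, 0, 0, 0, 8, 0, 0, 0, 0, 8]' --squeeze 30

```text
time_s: 17.62
tool_pos: [0.5234, -0.3346, 0.0711]
tool_rot: [179.9, 0.1, 166.1]
force: [-0.1, 4.4, 5.6]
grip_width: 0.0137
grasp_force: 30.0
```

```bash
python3 chk.py 6;python3 -c "
from h import *
o=env.get_obs();print(o['force'],o['wrist_torque'],o['grip_width'],o['qpos'].round(1))"
```

```text
[ 0.5234 -0.3346  0.0711] [1.799e+02 1.000e-01 1.661e+02]
scene [275. 169.] 17 [0.4333 0.0549 0.1071] 0.114
scene [388. 187.] 97 [0.6712 0.352  0.1186] 0.139
scene [267. 223.] 105 [ 0.6477 -0.0902  0.1123] 0.126
scene [242. 232.] 112 [ 0.6476 -0.1724  0.1132] 0.128
side [231. 171.] 27 [0.4322 0.058  0.1056] 0.113
side [319. 186.] 91 [ 0.6488 -0.0934  0.1113] 0.124
side [327. 201.] 142 [ 0.6444 -0.172   0.1111] 0.124
[-0.84636554  5.17032363  6.23303772] [ 1.16164431 -0.08124127 -0.01116415] 0.013833723771797894 [ 34.4  21.4  -5.1  97.2   2.   61.4 104.8]
```

Gripped, and both bottles are standing in their bays. Now I twist.

Request:
drive_tool --moves '[0, 0, 0, 1, 8, 0, 0, 0, 2, 8, 0, 0, 0, 3, 8, 0, 0, 0, 4, 8, 0, 0, 0, 5, 8]'

```text
time_s: 18.35
tool_pos: [0.523, -0.3352, 0.0711]
tool_rot: [179.9, 0.0, 115.8]
force: [-0.3, 3.6, 5.8]
grip_width: 0.014
grasp_force: 30.0
```

Request:
drive_tool --moves '[0, 0, 0, 1, 8, 0, 0, 0, 1.7, 8, 0, 0, 0, 1.9, 8, 0, 0, 0, 1.9, 8]'

```text
time_s: 18.85
tool_pos: [0.5227, -0.3352, 0.071]
tool_rot: [180.0, -0.0, 97.1]
force: [-1.2, 2.7, 6.2]
grip_width: 0.014
grasp_force: 30.0
```

```bash
python3 -c "
from h import *
o=env.get_obs();print(o['tool_rot'],o['tool_pos'],o['force'],o['wrist_torque'],o['grip_width'])"
```

```text
[ 1.79959732e+02 -1.02601510e-02  9.71392880e+01] [ 0.52273626 -0.3352366   0.07104025] [-1.15983726  2.74714117  6.19923267] [0.77461787 0.2691833  0.49672433] 0.013966958353460233
```

Request:
drive_tool --moves '[0, 0, 0, 0.3, 8, 0, 0, 0, 0.3, 8, 0, 0, 0, 0.3, 8, 0, 0, 0, 0.3, 8, 0, 0, 0, 0.3, 8]'

```text
time_s: 19.48
tool_pos: [0.5228, -0.3354, 0.071]
tool_rot: [180.0, 0.0, 94.2]
force: [-0.8, 3.0, 5.6]
grip_width: 0.0146
grasp_force: 30.0
```

```bash
python3 chk.py 7; python3 -c "
from h import *
o=env.get_obs();print(o['tool_rot'],o['force'],o['wrist_torque'],o['grip_width'])
P=cloud('side',np.load('pics/side7.npz')['d'])
"
```

```text
[ 0.5228 -0.3354  0.071 ] [180.    0.   94.2]
scene [275. 169.] 19 [0.4331 0.0549 0.1067] 0.115
scene [389. 187.] 94 [0.6722 0.3504 0.1185] 0.139
scene [267. 223.] 110 [ 0.6481 -0.0907  0.1125] 0.127
scene [242. 232.] 108 [ 0.6471 -0.1728  0.1127] 0.127
side [231. 170.] 26 [0.4323 0.0534 0.1064] 0.113
side [320. 186.] 92 [ 0.6485 -0.093   0.1108] 0.123
side [326. 199.] 96 [ 0.6439 -0.1737  0.1142] 0.124
[1.79958621e+02 8.67988072e-03 9.41964250e+01] [-0.49828906  3.31293338  6.00593603] [0.69535476 0.21955192 0.74385274] 0.014395917514600643
```

Request:
drive_tool --moves '[0, 0, 0, 0, 8, 0, 0, 0, 0, 8, 0, 0, 0, 0, 8, 0, 0, 0, 0, 8]'

```text
time_s: 20.08
tool_pos: [0.5228, -0.3354, 0.071]
tool_rot: [180.0, 0.0, 94.2]
force: [-0.8, 3.4, 6.1]
grip_width: 0.0143
grasp_force: 30.0
```

The tool turned 72° and the torque rose well above the spring, so the knob is at its stop. It has been held for over 1 s with the bottles standing. Now I release and return.

Request:
drive_tool --moves '[0, 0, 0, 0, 22, 0, 0, 0, 0, 22, 0, 0, 0, -1, 24, 0, 0, 0, -2, 24, 0, 0, 0, -3, 24]'

```text
time_s: 20.7
tool_pos: [0.523, -0.335, 0.0699]
tool_rot: [179.9, -0.0, 124.4]
force: [1.4, 3.9, 3.2]
grip_width: 0.0241
grasp_force: 1.9
```

Request:
drive_tool --moves '[0, 0, 0, -1, 24, 0, 0, 0, -2, 24, 0, 0, 0, -3, 24, 0, 0, 0, -4.2, 40, 0, 0, 0, -4.2, 40]'

```text
time_s: 21.32
tool_pos: [0.5211, -0.337, 0.0692]
tool_rot: [-180.0, -0.1, 165.9]
force: [-0.1, -0.1, 0.2]
grip_width: 0.0362
grasp_force: 0.0
```

Request:
drive_tool --moves '[0, 0, 0, 0, 45, 0, 0, -1.4, 0, 45, 0, 0, -2.82, 0, 45, 0, 0, -2.82, 0, 45]'

```text
time_s: 21.82
tool_pos: [0.5249, -0.3381, 0.1886]
tool_rot: [-179.8, 0.6, 165.9]
force: [0.2, -0.4, -0.1]
grip_width: 0.0449
grasp_force: 0.0
```

```bash
python3 kn.py k2; python3 chk.py 8
```

```text
[ 34.5  15.9  -5.1  90.2   1.5  73.3 105.1]
[ 0.5249 -0.3381  0.1886] [-179.8     0.58  165.86]
663 [ 0.5193 -0.3331  0.0985]
((0.5205140709877014, -0.333577424287796), (0.013401234522461891, 0.04314922168850899), 76.3194808959961)
axis 166.86036232367292
[ 0.5233 -0.3372  0.1853] [-179.9    0.3  165.9]
scene [276. 169.] 18 [0.4335 0.0556 0.1068] 0.115
scene [389. 187.] 95 [0.6731 0.3516 0.119 ] 0.14
scene [267. 223.] 107 [ 0.6483 -0.0908  0.1117] 0.125
scene [242. 232.] 110 [ 0.6474 -0.1729  0.112 ] 0.126
side [278. 124.] 21 [0.6366 0.352  0.1194] 0.14
side [231. 171.] 30 [0.4323 0.0564 0.1053] 0.113
side [319. 185.] 89 [ 0.648  -0.0913  0.1112] 0.124
side [327. 201.] 146 [ 0.6447 -0.1727  0.1115] 0.125
```

Request:
drive_tool --moves '[0.6, 1.15, 0, -0.3, 40, 1.2, 2.3, 0, -0.6, 40, 1.8, 3.45, 0, -0.9, 40, 2.4, 4.6, 0, -1.4, 40, 3, 5.75, 0, -1.4, 40]'

```text
time_s: 22.6
tool_pos: [0.4594, -0.0823, 0.1806]
tool_rot: [180.0, -0.2, 180.0]
force: [-0.2, 0.4, -0.2]
grip_width: 0.04
grasp_force: 0.0
```

Request:
drive_tool --moves '[0.3, 1.15, 0, 0, 40, 0.6, 2.3, 0, 0, 40, 0.81, 3.39, 0, 0, 40, 0.81, 3.39, 0, 0, 40, 0.81, 3.39, 0, 0, 40]'

```text
time_s: 23.22
tool_pos: [0.4282, 0.0507, 0.1814]
tool_rot: [-180.0, -0.1, 180.0]
force: [-0.2, -0.7, -0.3]
grip_width: 0.0401
grasp_force: 0.0
```

Request:
drive_tool --moves '[0, 0, 1.3, 0, 40, 0, 0, 2.6, 0, 40, 0, 0, 2.6, 0, 40]'

```text
time_s: 23.6
tool_pos: [0.425, 0.0499, 0.0749]
tool_rot: [-180.0, -0.6, 179.9]
force: [-0.1, 0.5, 0.6]
grip_width: 0.0402
grasp_force: 0.0
```

Request:
drive_tool --moves '[0, -0.35, 0, 0, 40, 0, -0.7, 0, 0, 40, 0, -1.05, 0, 0, 40, 0, -1.4, 0, 0, 40, 0, -1.5, 0, 0, 40]'

```text
time_s: 24.22
tool_pos: [0.4299, -0.0083, 0.0804]
tool_rot: [179.9, 0.1, 179.9]
force: [-0.2, 6.4, -1.9]
grip_width: 0.0401
grasp_force: 3.1
```

Request:
drive_tool --moves '[0, -0.1, 0, 0, 40, 0, -0.15, 0, 0, 40, 0, -0.2, 0, 0, 40]'

```text
time_s: 24.6
tool_pos: [0.4311, -0.0128, 0.0804]
tool_rot: [179.7, 0.3, -180.0]
force: [2.4, 14.7, -6.2]
grip_width: 0.0402
grasp_force: 7.3
```

Request:
drive_tool --moves '[0, -0.1, 0, 0, 40, 0, -0.1, 0, 0, 40]'

```text
time_s: 24.85
tool_pos: [0.4311, -0.013, 0.0803]
tool_rot: [179.4, 0.3, -179.9]
force: [2.9, 20.9, -5.6]
grip_width: 0.0404
grasp_force: 10.4
```

Request:
drive_tool --moves '[0, 0.7, 0, 0, 40, 0, 1.4, 0, 0, 40, 0, 1.9, 0, 0, 40, 0, 1.9, 0, 0, 40, 0, 1.9, -1.5, 0, 40]'

```text
time_s: 25.48
tool_pos: [0.4263, 0.0535, 0.1369]
tool_rot: [-180.0, -0.4, 179.9]
force: [1.7, -0.9, 0.3]
grip_width: 0.0398
grasp_force: 0.0
```

Request:
drive_tool --moves '[0, 0, -1.1, 0, 40, -0.3, -1.15, -1.1, 0.4, 40, -0.6, -2.3, -1.1, 0.8, 40, -0.81, -3.49, -1.1, 1.4, 40, -0.81, -3.49, -1.1, 1.4, 40]'

```text
time_s: 26.1
tool_pos: [0.4613, -0.0904, 0.1836]
tool_rot: [-179.9, 0.1, 165.4]
force: [-0.1, -0.3, -0.7]
grip_width: 0.04
grasp_force: 0.0
```

```bash
python3 lev.py 9
```

```text
scene 30 [0.4351 0.0544 0.1005] 42 [0.4614 0.0396 0.0645]
((0.46352678537368774, 0.04139162600040436), (0.04444057121872902, 0.0658121258020401), 79.84547424316406)
side 47 [0.4316 0.0527 0.0996] 69 [0.4577 0.037  0.0645]
((0.45793819427490234, 0.03881114721298218), (0.016985584050416946, 0.07246915251016617), 54.642738342285156)
```

Request:
drive_tool --moves '[-0.6, -1.15, 0, 0, 40, -1.2, -2.3, 0, 0, 40, -1.8, -3.45, 0, 0, 40, -2.4, -4.6, 0, 0, 40, -3, -5.75, 0, 0, 40]'

```text
time_s: 26.82
tool_pos: [0.5229, -0.3368, 0.1834]
tool_rot: [-180.0, 0.1, 166.1]
force: [0.7, 1.4, 0.3]
grip_width: 0.0404
grasp_force: 0.0
```

Request:
drive_tool --moves '[0, 0, 0, 0, 40, 0, 0, 0, 0, 40]'

```text
time_s: 27.08
tool_pos: [0.5224, -0.3347, 0.1827]
tool_rot: [179.9, -0.0, 166.1]
force: [0.6, 0.6, 0.1]
grip_width: 0.04
grasp_force: 0.0
```

```bash
python3 kn.py k3; python3 chk.py 10
```

```text
[ 35.4  16.2  -6.3  90.6   1.8  73.4 105. ]
[ 0.5224 -0.3347  0.1827] [179.93  -0.   166.1 ]
678 [ 0.5196 -0.3331  0.0985]
((0.5204873085021973, -0.33350932598114014), (0.01386792678385973, 0.04306121915578842), 76.5911636352539)
axis 166.56205237812335
[ 0.5226 -0.3341  0.1829] [179.9   0.  166.2]
scene [276. 169.] 20 [0.4324 0.0552 0.1066] 0.114
scene [389. 187.] 94 [0.673  0.3515 0.1189] 0.14
scene [267. 223.] 106 [ 0.648  -0.0905  0.1125] 0.126
scene [242. 232.] 110 [ 0.6464 -0.1722  0.1113] 0.125
side [278. 123.] 20 [0.6366 0.3518 0.1183] 0.138
side [231. 171.] 27 [0.4319 0.0556 0.1052] 0.112
side [319. 185.] 86 [ 0.6469 -0.0918  0.1122] 0.124
side [327. 201.] 144 [ 0.6439 -0.172   0.1112] 0.124
```

Request:
drive_tool --moves '[0, 0, 1.3, 0, 40, 0, 0, 2.5, 0, 40, 0, 0, 2.82, 0, 40, 0, 0, 2.82, 0, 40]'

```text
time_s: 27.72
tool_pos: [0.5222, -0.3356, 0.0702]
tool_rot: [180.0, -0.0, 166.1]
force: [-0.2, -0.3, 0.6]
grip_width: 0.0401
grasp_force: 0.0
```

Request:
drive_tool --moves '[0, 0, 0, 0, 8, 0, 0, 0, 0, 8, 0, 0, 0, 0, 8, 0, 0, 0, 0, 8]' --squeeze 30

```text
time_s: 28.22
tool_pos: [0.5234, -0.3345, 0.071]
tool_rot: [179.9, 0.1, 166.1]
force: [0.5, 4.7, 4.7]
grip_width: 0.014
grasp_force: 30.0
```

```bash
python3 chk.py 11
```

```text
[ 0.5234 -0.3345  0.071 ] [1.799e+02 1.000e-01 1.661e+02]
scene [275. 169.] 21 [0.4335 0.0546 0.1064] 0.113
scene [389. 187.] 100 [0.6737 0.3528 0.1182] 0.138
scene [267. 223.] 108 [ 0.6493 -0.0905  0.1116] 0.124
scene [242. 232.] 111 [ 0.6467 -0.1728  0.1117] 0.125
side [231. 171.] 28 [0.4322 0.0558 0.1054] 0.113
side [320. 186.] 88 [ 0.6483 -0.0923  0.1119] 0.124
side [327. 201.] 145 [ 0.6444 -0.1722  0.1113] 0.124
```

Request:
drive_tool --moves '[0, 0, 0, 1, 8, 0, 0, 0, 2, 8, 0, 0, 0, 3, 8, 0, 0, 0, 4, 8, 0, 0, 0, 5, 8]'

```text
time_s: 28.95
tool_pos: [0.523, -0.3351, 0.071]
tool_rot: [179.9, -0.0, 115.8]
force: [-0.6, 4.1, 4.7]
grip_width: 0.0133
grasp_force: 30.0
```

Request:
drive_tool --moves '[0, 0, 0, 1, 8, 0, 0, 0, 1.9, 8, 0, 0, 0, 2.2, 8, 0, 0, 0, 2.2, 8, 0, 0, 0, 2.2, 8]'

```text
time_s: 29.58
tool_pos: [0.5228, -0.3354, 0.071]
tool_rot: [180.0, 0.0, 94.2]
force: [-1.4, 3.2, 6.5]
grip_width: 0.0141
grasp_force: 30.0
```

```bash
python3 chk.py 12; python3 -c "
from h import *
o=env.get_obs();print(o['tool_rot'],o['wrist_torque'],o['grip_width'])"
```

```text
[ 0.5228 -0.3354  0.071 ] [180.    0.   94.2]
scene [276. 169.] 19 [0.4345 0.0558 0.1054] 0.112
scene [389. 187.] 96 [0.6739 0.351  0.1178] 0.137
scene [267. 223.] 108 [ 0.6485 -0.0902  0.1119] 0.126
scene [242. 232.] 112 [ 0.6473 -0.1729  0.1116] 0.125
side [231. 171.] 27 [0.4321 0.0545 0.1048] 0.111
side [319. 186.] 92 [ 0.6483 -0.0925  0.1118] 0.125
side [326. 199.] 95 [ 0.6444 -0.1737  0.1133] 0.124
[1.79965933e+02 1.57029635e-03 9.41961544e+01] [0.73376445 0.18521496 0.72443942] 0.013839738631304676
```

Request:
drive_tool --moves '[0, 0, 0, 0, 8, 0, 0, 0, 0, 8, 0, 0, 0, 0, 8, 0, 0, 0, 0, 8, 0, 0, 0, 0, 8]'

```text
time_s: 30.3
tool_pos: [0.5228, -0.3354, 0.071]
tool_rot: [180.0, -0.0, 94.2]
force: [-0.6, 3.4, 6.5]
grip_width: 0.0147
grasp_force: 30.0
```

Request:
drive_tool --moves '[0, 0, 0, 0, 8, 0, 0, 0, 0, 8]'

```text
time_s: 30.55
tool_pos: [0.5228, -0.3354, 0.071]
tool_rot: [180.0, 0.0, 94.2]
force: [-1.0, 3.8, 5.2]
grip_width: 0.0143
grasp_force: 30.0
```

```bash
python3 chk.py 13; python3 -c "
from h import *
o=env.get_obs();print(o['tool_rot'],o['wrist_torque'],o['grip_width'])"
```

```text
[ 0.5228 -0.3354  0.071 ] [180.    0.   94.2]
scene [275. 169.] 18 [0.4343 0.0553 0.1057] 0.112
scene [389. 187.] 93 [0.6729 0.3508 0.119 ] 0.14
scene [267. 223.] 105 [ 0.6483 -0.0906  0.1119] 0.126
scene [242. 232.] 109 [ 0.6451 -0.173   0.1119] 0.126
side [231. 170.] 26 [0.4322 0.0557 0.1058] 0.112
side [319. 186.] 91 [ 0.6477 -0.0922  0.1107] 0.123
side [326. 199.] 97 [ 0.6439 -0.1722  0.1139] 0.123
[ 1.79963406e+02 -7.52493135e-04  9.41924973e+01] [0.70044896 0.26591166 0.74760771] 0.014350461880171564
```

Second twist done: at the stop and held, with both bottles standing. Now I release, go to bottle B in bay 3, and check from above.

Request:
drive_tool --moves '[0, 0, 0, 0, 22, 0, 0, 0, 0, 22, 0, 0, 0, -1, 24, 0, 0, 0, -2, 24, 0, 0, 0, -3, 24]'

```text
time_s: 31.28
tool_pos: [0.5229, -0.335, 0.0699]
tool_rot: [179.9, -0.0, 124.4]
force: [2.7, 3.2, 2.4]
grip_width: 0.0239
grasp_force: 1.9
```

Request:
drive_tool --moves '[0, 0, 0, -1, 24, 0, 0, 0, -2, 24, 0, 0, 0, -3, 24, 0, 0, 0, -4.2, 40, 0, 0, 0, -4.2, 40]'

```text
time_s: 31.9
tool_pos: [0.5211, -0.337, 0.0691]
tool_rot: [-180.0, -0.1, 165.9]
force: [0.4, 1.0, -1.0]
grip_width: 0.0356
grasp_force: 0.0
```

Request:
drive_tool --moves '[0, 0, 0, 0, 50, 0, 0, -1.4, 0, 50, 0, 0, -2.82, 0, 50, 0, 0, -2.82, 0, 50]'

```text
time_s: 32.4
tool_pos: [0.5249, -0.3381, 0.1886]
tool_rot: [-179.8, 0.6, 165.9]
force: [0.2, 0.1, -0.5]
grip_width: 0.0495
grasp_force: 0.0
```

Request:
drive_tool --moves '[-0.5, 1.2, 0, 0, 50, -1, 2.4, 0, 0, 50, -1.5, 3.6, 0, 0, 50, -2, 4.7, 0, 0, 50, -2, 4.7, 0, 0, 50]'

```text
time_s: 33.02
tool_pos: [0.647, -0.1665, 0.1809]
tool_rot: [179.8, -0.1, 166.4]
force: [-0.5, -0.2, -0.1]
grip_width: 0.0498
grasp_force: 0.0
```

```bash
python3 cap.py w5; python3 lev.py 14; python3 -c "
from h import *
P=cloud('side',np.load('pics/side14.npz')['d'])
q=P[(P[...,2]>.09)&(P[...,2]<.105)&(np.hypot(P[...,0]-.5235,P[...,1]+.3365)<.045)]
w,V=np.linalg.eigh(np.cov(q[:,:2].T));print('knob axis',np.degrees(np.arctan2(V[1,1],V[0,1])))
# crate walls: rect of wall-top points
for n in('scene','side'):
    P=cloud(n,np.load(f'pics/{n}14.npz')['d'])
    c=np.array([.5305,.3165])
    q=P[(P[...,2]>.0335)&(P[...,2]<.0385)&(np.abs(P[...,:2]-c).max(-1)<.115)][:,:2]
    # keep connected to crate
    best=None
    for a in np.radians(np.arange(-25,5,.5)):
        r=np.array([[np.cos(a),np.sin(a)],[-np.sin(a),np.cos(a)]]);t=(q-c)@r.T
        t=t[np.abs(t).max(1)<.095]; h=sum((np.histogram(t[:,i],60,(-.1,.1))[0]**2).sum() for i in(0,1))
        if best is None or h>best[0]: best=(h,np.degrees(a),np.percentile(t,[1,99],axis=0),np.histogram(t[:,0],50,(-.1,.1))[0],np.histogram(t[:,1],50,(-.1,.1))[0])
    print(n,len(q),best)
"
```

```text
[ 0.647  -0.1665  0.1809] [ 1.7980e+02 -9.0000e-02  1.6638e+02] [-0.5 -0.2 -0.1]
[323, 161, 42, 39, 1209] [ 0.6452 -0.0879  0.1122] [ 0.6431 -0.0895  0.1196]
[233, 180, 35, 40, 1082] [ 0.6434 -0.1692  0.1124] [ 0.6414 -0.1686  0.1201]
scene 29 [0.4355 0.0543 0.101 ] 8 [0.4419 0.0519 0.0642]
side 45 [0.4316 0.0532 0.1   ] 72 [0.4559 0.0379 0.0645]
((0.4571842849254608, 0.03859228640794754), (0.02034304477274418, 0.07461567968130112), 54.620853424072266)
knob axis 165.2627729866576
scene 135 (np.int64(2284), np.float64(-13.5), array([[-0.08694767, -0.08519718],
       [ 0.08696988,  0.0841434 ]]), array([ 0,  0,  1, 13, 21,  5,  2,  2,  1,  1,  3,  1,  0,  2,  2,  0,  1,
        1,  3,  1,  1,  2,  1,  0,  1,  3,  2,  3,  2,  2,  2,  0,  2,  3,
        3,  3,  1,  1,  2,  0,  0,  1,  1,  1, 15, 20,  2,  1,  0,  0]), array([ 0,  0,  0,  7, 24,  6,  3,  2,  1,  2,  2,  3,  2,  2,  3,  2,  4,
        6,  1,  2,  2,  3,  1,  3,  1,  3,  2,  0,  2,  2,  1,  2,  3,  0,
        2,  1,  3,  0,  1,  3,  1,  1,  2,  2,  5, 15,  2,  0,  0,  0]))
side 147 (np.int64(2668), np.float64(-12.5), array([[-0.08630211, -0.08646794],
       [ 0.08290595,  0.08632357]]), array([ 0,  0,  0,  9, 15,  2,  4,  4,  5,  1,  1,  3,  4,  1,  2,  3,  2,
        3,  3,  2,  2,  3,  3,  2,  3,  2,  2,  1,  3,  3,  3,  4,  2,  0,
        1,  3,  1,  2,  2,  1,  2,  2,  3,  3, 19,  6,  0,  0,  1,  0]), array([ 0,  0,  1,  6, 31,  4,  5,  2,  0,  3,  1,  1,  0,  0,  2,  1,  2,
        0,  3,  1,  0,  2,  0,  5,  2,  1,  1,  1,  1,  1,  0,  1,  0,  2,
        1,  1,  2,  0,  2,  1,  4,  0,  3,  0, 20, 19, 10,  0,  0,  0]))
```

Wrist depth confirms both caps, and the lever and knob are back at rest. Crate centre is (0.530, 0.316), turned −13°. I will pick B and carry it high to the cell at (0.499, 0.365).

Request:
drive_tool --moves '[0, 0, 1.2, 0, 50, 0, 0, 2.26, 0, 50, 0, 0, 2.26, 0, 50, 0, 0, 2.26, 0, 20, 0, 0, 2.26, 0, 20]' --squeeze 25

```text
time_s: 33.8
tool_pos: [0.6466, -0.174, 0.0949]
tool_rot: [-180.0, 0.2, 166.0]
force: [-0.4, -0.5, 0.3]
grip_width: 0.0376
grasp_force: 0.0
```

Request:
drive_tool --moves '[0, 0, 0, 0, 20, 0, 0, 0, 0, 20]'

```text
time_s: 34.05
tool_pos: [0.6466, -0.1731, 0.0943]
tool_rot: [180.0, 0.2, 166.0]
force: [0.7, -0.1, 5.8]
grip_width: 0.0298
grasp_force: 24.8
```

Request:
drive_tool --moves '[0, 0, -1, 0, 20, 0, 0, -2.2, 0, 20, 0, 0, -3.2, 0, 20, 0, 0, -3.2, 0, 20]'

```text
time_s: 34.55
tool_pos: [0.6471, -0.1736, 0.2243]
tool_rot: [-180.0, 0.4, 166.0]
force: [0.7, 0.3, -2.1]
grip_width: 0.0294
grasp_force: 24.8
```

Request:
drive_tool --moves '[0.7, 1.25, 0, 0, 20, 1.4, 2.5, 0, 0, 20, 2.1, 3.75, 0, 0, 20, 2.8, 5, 0, 0, 20, 2.8, 5, 0, 0, 20]'

```text
time_s: 35.17
tool_pos: [0.5823, 0.0551, 0.2187]
tool_rot: [179.9, -0.2, 166.6]
force: [-0.1, -0.2, -1.0]
grip_width: 0.0294
grasp_force: 24.9
```

Request:
drive_tool --moves '[0.7, 1.25, 0, 0, 20, 1.4, 2.5, 0, 0, 20, 2.1, 3.75, 0, 0, 20, 2.8, 5, 0, 0, 20, 2.8, 5, 0, 0, 20]'

```text
time_s: 35.8
tool_pos: [0.5212, 0.2746, 0.2187]
tool_rot: [179.9, -0.2, 166.5]
force: [-0.4, -1.2, -2.0]
grip_width: 0.0292
grasp_force: 24.9
```

Request:
drive_tool --moves '[0.6, 1.1, 0, 0, 20, 1.19, 2.16, 0, 0, 20, 1.19, 2.16, 0, 0, 20, 1.19, 2.16, 0, 0, 20]'

```text
time_s: 36.3
tool_pos: [0.5001, 0.3624, 0.2187]
tool_rot: [-179.8, -0.0, 165.9]
force: [0.4, -1.0, -1.2]
grip_width: 0.0296
grasp_force: 24.9
```

```bash
python3 - <<'E'
from h import *
im,d,o=snap('wrist','w6');P=cloud('wrist',d,o);print(o['tool_pos'],o['tool_rot'])
q=P[(P[...,2]>.033)&(P[...,2]<.039)&(np.abs(P[...,0]-.53)<.14)&(np.abs(P[...,1]-.316)<.14)][:,:2]
a=np.radians(-13);r=np.array([[np.cos(a),np.sin(a)],[-np.sin(a),np.cos(a)]]);t=(q-[.53,.316])@r.T
for i in(0,1): print(np.histogram(t[:,i],100,(-.1,.1))[0])
for c in((.579,.347),(.561,.267),(.4993,.3651),(.481,.2853)):
    K,T=pose('wrist',o);p=np.linalg.inv(T)@np.array([*c,.004,1]);p=K@p[:3];p=(p[:2]/p[2]).astype(int);print(p);im=im.copy();cv2.circle(im,tuple(map(int,p)),3,(255,0,255),-1)
cv2.imwrite('pics/w6m.png',im[:,:,::-1])
E
```

```text
[0.5000631  0.3623559  0.21870689] [-1.79837336e+02 -1.80035545e-02  1.65912020e+02]
[  0   0   0   0   0  22 199 212  54  11  12  15  11  12  13  11  13  13
  13  15  10  12  13  12   9  12  12  10   9  10  11  11  11   9  10  11
   9  11  13  11  11  12  12  12  10  13  10  11   9  12   8  12   8  10
   4  10   8  11   8   6   5   4   4   0   0   0   0   0   0   0   0   0
   0   0   0   0   0   0   0   0   0   0   0   0   0   0   0   0   0   0
   0   0   0   0   0   0   0   0   0   0]
[  0   0   0   0   0   0   0   0   0   7 120 149  61   5   8   6   6   8
   6   6   6   4   6   3   7   4   4   5   6   3   6   5   4   6   4   5
   6   4   5   4   5   6   5   4   6   3   6   6   3   6   5   4   8   3
   6   6   3   6   7   3   7   5   7   8   4   8   8   4   8   7   8   9
   7  10   8   4   8   8   4   8   7   4   8   4   8   8   4   8   8   3
   8  18 123 115  16   0   0   0   0   0]
[257 223]
[201 224]
[256 168]
[197 169]
```

View pics/w6m.png

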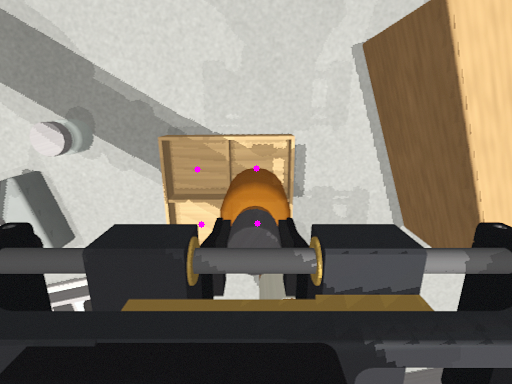

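The magenta marks fall in the compartments, and the bottle hangs over the (256,168) cell. I will lower and release it.

Request:
drive_tool --moves '[0, 0, 1.3, 0, 20, 0, 0, 2.5, 0, 20, 0, 0, 3.1, 0, 20, 0, 0, 3.33, 0, 20, 0, 0, 3.33, 0, 20]'

```text
time_s: 36.98
tool_pos: [0.5004, 0.3635, 0.0874]
tool_rot: [180.0, 0.1, 165.9]
force: [0.7, 0.2, -1.9]
grip_width: 0.0294
grasp_force: 25.0
```

Request:
drive_tool --moves '[0, 0, 0, 0, 20, 0, 0, 0, 0, 50, 0, 0, 0, 0, 50, 0, 0, -1, 0, 50, 0, 0, -2.2, 0, 50]'

```text
time_s: 37.6
tool_pos: [0.4987, 0.3641, 0.1753]
tool_rot: [-179.9, -0.1, 166.0]
force: [0.4, 0.6, -0.4]
grip_width: 0.049
grasp_force: 0.0
```

```bash
python3 chk.py 15
```

```text
[0.4987 0.3641 0.1753] [-1.799e+02 -1.000e-01  1.660e+02]
scene [276. 169.] 21 [0.4345 0.0542 0.1053] 0.112
scene [389. 187.] 95 [0.6736 0.3513 0.1187] 0.139
scene [267. 223.] 108 [ 0.649  -0.0903  0.1117] 0.125
side [287. 125.] 97 [0.6671 0.3421 0.1192] 0.139
side [231. 171.] 28 [0.4323 0.0552 0.1057] 0.113
side [318. 186.] 126 [ 0.6463 -0.0891  0.1112] 0.124
```

Request:
drive_tool --moves '[0, 0, -0.2, 0, 50, -0.8, -1.3, -0.2, 0, 50, -1.6, -2.6, -0.2, 0, 50, -2.5, -4, -0.2, 0, 50, -2.5, -4, -0.2, 0, 50]'

```text
time_s: 38.33
tool_pos: [0.5593, 0.1774, 0.1816]
tool_rot: [-179.8, -0.0, 165.4]
force: [0.6, 1.2, -0.1]
grip_width: 0.0502
grasp_force: 0.0
```

Request:
drive_tool --moves '[-0.8, -1.3, 0, 0, 50, -1.6, -2.6, 0, 0, 50, -2.5, -4, 0, 0, 50, -2.5, -4, 0, 0, 50]'

```text
time_s: 38.83
tool_pos: [0.6162, -0.0013, 0.1815]
tool_rot: [-179.8, -0.1, 165.5]
force: [-0.4, 1.3, -1.1]
grip_width: 0.0501
grasp_force: 0.0
```

Request:
drive_tool --moves '[-0.7, -1.1, 0, 0, 50, -1.33, -2.15, 0, 0, 50, -1.33, -2.15, 0, 0, 50, -1.33, -2.15, 0, 0, 50]'

```text
time_s: 39.33
tool_pos: [0.6464, -0.0884, 0.1821]
tool_rot: [179.9, -0.1, 166.1]
force: [-0.4, 0.5, -0.2]
grip_width: 0.0498
grasp_force: 0.0
```

```bash
python3 cap.py w7; python3 chk.py 16
```

```text
[ 0.6464 -0.0884  0.1821] [ 1.7991e+02 -1.1000e-01  1.6609e+02] [-0.4  0.5 -0.2]
[238, 181, 35, 40, 1061] [ 0.6449 -0.0873  0.1121] [ 0.643  -0.0869  0.1202]
[ 0.6465 -0.0877  0.1824] [ 1.799e+02 -1.000e-01  1.662e+02]
scene [360. 155.] 61 [0.4993 0.3603 0.1078] 0.118
scene [389. 187.] 87 [0.6731 0.3538 0.1191] 0.139
side [287. 125.] 102 [0.6671 0.3434 0.1175] 0.137
side [238. 128.] 59 [0.4981 0.3617 0.1079] 0.117
side [231. 171.] 29 [0.4316 0.0544 0.1052] 0.112
```

Request:
drive_tool --moves '[0, 0, 1.2, 0, 50, 0, 0, 2.26, 0, 50, 0, 0, 2.26, 0, 50, 0, 0, 2.26, 0, 20, 0, 0, 2.26, 0, 20]'

```text
time_s: 40.1
tool_pos: [0.6485, -0.0905, 0.0953]
tool_rot: [180.0, 0.2, 166.0]
force: [-0.5, 0.3, 0.7]
grip_width: 0.0374
grasp_force: 0.0
```

Request:
drive_tool --moves '[0, 0, 0, 0, 20, 0, 0, 0, 0, 20, 0, 0, -1, 0, 20, 0, 0, -2.2, 0, 20, 0, 0, -2.2, 0, 20]'

```text
time_s: 40.72
tool_pos: [0.6493, -0.091, 0.1855]
tool_rot: [180.0, 0.5, 166.0]
force: [0.2, 0.1, -0.8]
grip_width: 0.0294
grasp_force: 24.9
```

Request:
drive_tool --moves '[0.8, 1, 0, 0, 20, 1.6, 2, 0, 0, 20, 2.4, 3, 0, 0, 20, 3.2, 4.1, 0, 0, 20, 3.2, 4.1, 0, 0, 20]'

```text
time_s: 41.35
tool_pos: [0.5594, 0.1054, 0.1798]
tool_rot: [179.9, -0.1, 166.5]
force: [0.0, -1.0, -0.9]
grip_width: 0.0292
grasp_force: 24.9
```

Request:
drive_tool --moves '[0.8, 1, 0, 0, 20, 1.6, 2, 0, 0, 20, 2.4, 3, 0, 0, 20, 3.09, 4.01, 0, 0, 20, 3.09, 4.01, 0, 0, 20]'

```text
time_s: 41.98
tool_pos: [0.4783, 0.289, 0.1799]
tool_rot: [179.9, -0.1, 166.4]
force: [0.8, -0.9, -1.0]
grip_width: 0.0294
grasp_force: 24.9
```

Request:
drive_tool --moves '[0, 0, 0, 0, 20, 0, 0, 0, 0, 20]'

```text
time_s: 42.22
tool_pos: [0.482, 0.2829, 0.18]
tool_rot: [-179.9, -0.0, 165.8]
force: [-0.0, -0.9, -1.3]
grip_width: 0.0294
grasp_force: 24.9
```

Request:
drive_tool --moves '[0, 0, 1, 0, 20, 0, 0, 1.8, 0, 20, 0, 0, 2.2, 0, 20, 0, 0, 2.34, 0, 20, 0, 0, 2.34, 0, 20]'

```text
time_s: 42.85
tool_pos: [0.4818, 0.2851, 0.0878]
tool_rot: [179.9, 0.1, 166.0]
force: [-0.3, 0.4, -0.2]
grip_width: 0.0289
grasp_force: 24.9
```

Request:
drive_tool --moves '[0, 0, 0, 0, 20, 0, 0, 0, 0, 50, 0, 0, 0, 0, 50, 0, 0, -1, 0, 50, 0, 0, -2.2, 0, 50]'

```text
time_s: 43.48
tool_pos: [0.4804, 0.2846, 0.1753]
tool_rot: [-179.9, -0.1, 166.0]
force: [0.4, 0.4, 0.5]
grip_width: 0.0493
grasp_force: 0.0
```

Request:
drive_tool --moves '[-0.8, -1.3, -0.2, 0, 50, -1.6, -2.6, -0.2, 0, 50, -2.5, -4, -0.2, 0, 50, -2.5, -4, -0.2, 0, 50]'

```text
time_s: 43.98
tool_pos: [0.5411, 0.0988, 0.1831]
tool_rot: [-179.9, 0.1, 165.4]
force: [0.1, 0.9, 0.4]
grip_width: 0.0501
grasp_force: 0.0
```

```bash
python3 chk.py 17; python3 -c "
import cv2,numpy as np
a=cv2.imread('pics/scene17.png');b=cv2.imread('pics/side17.png')
cv2.imwrite('pics/f.png',np.hstack([cv2.resize(a[100:290,130:430],(400,253)),cv2.resize(b[100:290,100:400],(400,253))]))"
```

```text
[0.5411 0.0988 0.1831] [-1.799e+02  1.000e-01  1.654e+02]
scene [360. 154.] 56 [0.4995 0.3611 0.1076] 0.117
scene [339. 158.] 61 [0.4821 0.2849 0.1077] 0.117
scene [276. 169.] 19 [0.4336 0.0563 0.1062] 0.114
scene [389. 187.] 99 [0.673  0.3516 0.1189] 0.14
side [288. 126.] 89 [0.6679 0.3364 0.1172] 0.136
side [238. 128.] 60 [0.4982 0.3584 0.1079] 0.117
side [236. 137.] 57 [0.4804 0.2822 0.1076] 0.116
side [231. 170.] 26 [0.4321 0.0572 0.1056] 0.111
```

View pics/f.png

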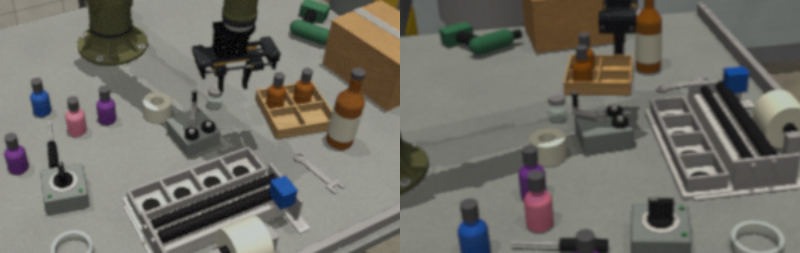

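Both bottles stand upright in separate crate compartments, at (277,90) and (302,85) in the left view. The bays are empty and nothing else has moved.

```bash
python3 -c "
from cell import env
print(env.sign_off())"
```

```text
the job is handed in; nothing more can be done
None
```

The job is handed in at about 44 s: both tasting bottles on the counter were date-coded with two lever-and-knob cycles, standing in their bays throughout, and now stand upright in separate crate compartments.

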